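# Roll a slot cover home on a T-slot rail

### The arm

A 7-joint arm with a two-finger parallel gripper is mounted at the origin on the work surface. World frame = base frame: x ahead of the robot, y to its left, z up, the work surface at z = 0. Lengths are in m, angles in degrees, forces in N, time in s.
With the tool pointing down it reaches from about 0.4 to 0.9 m from the base axis. Payload 5.5 kg.
Tool frame: the origin (TCP) lies midway between the tips of the shut fingers; the grasp point (between the pads) lies 19 mm behind it (ctrl.grip_point_offset is the distance from the TCP to the grasp point, in m); z points along the fingers, y is the line along which they close (so a half turn about z gives the same grasp; the last joint's range is limited). The gripper opens to 92 mm and grips with 3 to 60 N. Pads are 19 mm wide; open, the fingers measure 130 mm over their backs; the gripper's body (75 mm by 190 mm) begins 47 mm behind the grasp point.
Start: joints at [-53.388, 28.699, -24.465, 88.831, 12.651, 65.22, -12.049], TCP at [0.239, 0.605, 0.227] pointing down, gripper open.
Joint ranges: [-164.97, 164.97], [-17.58, 116.51], [-87.97, 89.64], [11.32, 138.91], [-80.73, 260.73], [10.89, 115.49], [-147.41, 147.41]. Speed limits (degrees/s): [147.25, 147.25, 180, 180, 180, 180, 180].

### API

Orientations are given as a 3x3 rotation matrix whose columns are the frame's x, y, z axes.
In Python, from workcell import sensors, grab_frame, ctrl gives the robot as it stands. The module is installed in compiled form; this text tells all that it offers.
- The arm moves only by the tool drive_tool, never from a script. Its arguments are lists of equal length, an entry for each row: "dp": the shift along the tool's x, y, z in m, a list of three; "twist": the turn, a rotation vector about the tool's x, y, z in rad, a list of three. In form: {"dp": [[dx, dy, dz], ...], "twist": [[rx, ry, rz], ...]}. A call has 1 to 5 rows; each row is the pose to reach, as a shift and turn from the pose commanded when the call began, along the tool's axes at that moment; what a row does not reach only later rows make up. A row lasts 1/8 s, in which the tool goes at most 62.5 mm and 10.7 degrees, less where a joint would pass 70% of its speed; a pose out of reach is approached as far as the arm can. A call with a gripper value outside its range is refused whole. "hand" is the gripper command: -1 is shut, 1 is fully open, values between are in proportion, set as the call begins (left out, the last holds). The fingers move at their own pace and stop on an object; "newtons" is the grip in N (left out, the last holds). Time passes only in rows, so rows that repeat a pose let the fingers close. It gives the time, the measured TCP pose, the force, the opening and the grip force at its end, in the units of the state.
- sensors.observe(): the state, without advancing time (a new reading comes with each control period).
- grab_frame(name): name is "scene" or "side" or "wrist"; returns a dict with "pixels" (400x640x3 uint8, red, green, blue), "fx", "fy", "cx", "cy" (pixels), "R" (3x3) and "t" (3): a world point X has camera coordinates R X + t. Camera axes: x right, y down, z forward; pixel columns grow to the right and rows downward; lengths in m; the calibration is good to about 2 mm. A picture is of the moment at which its call begins. There is no depth.
- ctrl.sign_off(): hands the job in; it is judged then, once.
The state is a dict: "t": time; "joint_pos": joint angles; "dq": joint speeds; "joint_efforts": joint torques, N m; "position": TCP position; "eef_rot": TCP orientation; "ft_force": force on the tool from outside, world axes, zero at the start; "wrist_torque": the same for the moment, N m; "width": finger opening in m; "grip_force": force on a finger pad.
Only numpy, scipy, OpenCV 4.12 (cv2) and the standard library are available. Lean on these libraries where they do the work, as an engineer would, in place of code of your own. Each camera call takes 0.05 s, during which the arm holds its last target. There are 200 camera calls.

### The job

Take the hand roller from its caddy and roll it along the yellow slot cover on the rail in the vice, with firm, steady pressure (around 17 N; more than 28 N cracks the cover), until the whole strip is seated flat from end to end. Use only the roller on the rail and cover, then park the roller upright in its caddy again and leave everything else on the bench alone.

Things in the scene. Friction and masses are not known exactly. Their poses are not given: they have to be found in the camera images.
- vise: Blue bench vice, bolted down, clamping a 320 mm long 40 x 40 mm aluminium T-slot rail with a yellow slot cover along its top. Origin: on the bench under the rail's middle; z up, y along the rail, x across it. Screw and T-bar stick out 135 mm on the +x side, under 55 mm high; jaw tops at 62 mm, 100 mm wide along y. All solid: nothing gives but the cover's links.
- cover_nominal (a point): Nominal middle of the seated cover's top face, 77 mm above the vice's origin, axes as the vice's. Fixed to the vice, not to the rail: the rail was clamped by eye and may sit up to 3.5 mm higher or lower and slope along y by up to 0.04 rad either way (up to 5 mm more at the cover's ends), so its true height must be felt.
- roller: Hand roller, about 0.35 kg, upright in its caddy at the start. Origin: middle of the underside of its steel guard plate (64 mm along x, 60 mm along y, z = 0 to 6 mm). Orange handle, 26 x 26 mm square, sides along x and y, from z = 6 to 90 mm. Below the plate hang a fork and wheel, 40 mm along x, 38 mm along y. It rolls along its x.
- wheel_foot (a point): Lowest point of the roller's black rubber-tyred wheel, 44 mm straight below the roller's origin; wheel 20 mm in radius, 28 mm wide, axle along the roller's y
- roller_wheel (a joint): Angle the roller's wheel has turned in its fork, rad, 0 at the start; free-running either way; 1 rad is 20 mm of rolling
- caddy: Roller caddy, bolted down: green steel well on a dark 110 x 100 x 6 mm foot. Origin: middle of the foot's underside. Well open upward, 50 mm along x by 48 mm along y inside, walls 10 mm, rim at 60 mm, floor at 16 mm. The parked roller's wheel and fork hang in the well, its guard plate flat on the rim: roller's origin 60 mm above this one, x axes alike (or half a turn round).
- cover0 (a joint): How far link 0 of the yellow cover has gone in, m: 0 = 5 mm proud, 0.005 = fully home; middle at y = -117 mm in the vice's frame (the -y end). The cover is ten hard-plastic links in line, each 26 mm long, cap 14 mm wide and 2 mm thick over the rail's top slot. Links 0 and 1 are already home, link 2 about half in, links 3 to 9 stand 4 to 5 mm proud
- cover1 (a joint): How far link 1 of the yellow cover has gone in, m: 0 = 5 mm proud, 0.005 = fully home; middle at y = -91 mm in the vice's frame
- cover2 (a joint): How far link 2 of the yellow cover has gone in, m: 0 = 5 mm proud, 0.005 = fully home; middle at y = -65 mm in the vice's frame
- cover3 (a joint): How far link 3 of the yellow cover has gone in, m: 0 = 5 mm proud, 0.005 = fully home; middle at y = -39 mm in the vice's frame
- cover4 (a joint): How far link 4 of the yellow cover has gone in, m: 0 = 5 mm proud, 0.005 = fully home; middle at y = -13 mm in the vice's frame
- cover5 (a joint): How far link 5 of the yellow cover has gone in, m: 0 = 5 mm proud, 0.005 = fully home; middle at y = 13 mm in the vice's frame
- cover6 (a joint): How far link 6 of the yellow cover has gone in, m: 0 = 5 mm proud, 0.005 = fully home; middle at y = 39 mm in the vice's frame
- cover7 (a joint): How far link 7 of the yellow cover has gone in, m: 0 = 5 mm proud, 0.005 = fully home; middle at y = 65 mm in the vice's frame
- cover8 (a joint): How far link 8 of the yellow cover has gone in, m: 0 = 5 mm proud, 0.005 = fully home; middle at y = 91 mm in the vice's frame
- cover9 (a joint): How far link 9 of the yellow cover has gone in, m: 0 = 5 mm proud, 0.005 = fully home; middle at y = 117 mm in the vice's frame (the +y end). Every link is gripped by its barbs: it holds still below 10 to 13 N straight down, sinks home in a fraction of a second under some 15 N or more, and stays where it is left
- parts_bin: Open pale plastic bin of screws, 100 x 130 x 55 mm, origin under its middle; leave it alone
- driver: Red screwdriver lying on the bench, 200 mm long, origin under its middle; leave it alone
- bracket: Small aluminium angle bracket, 40 x 40 x 40 mm, origin under its middle; leave it alone
- hub_wheel: Black wheel lying flat, 84 mm across, 24 mm thick, origin under its middle; leave it alone
Things that resemble listed ones, but are neither listed nor needed, are in the scene too. Of the things that look like the roller, the largest one is meant.

How it is judged:
By the outcome, as a careful person would: the job done as asked, in the order asked, and still so for the second after the job is handed in, with the robot touching nothing.
It also fails if it takes over 72 s, if anything falls off the work surface, if the arm or the gripper's body presses on something with over 40 N, if the wrist force passes 120 N, or if a joint passes its speed limit or range.

## Working session

There is one attempt and no reset: what is moved stays moved. The work goes in short steps, Python scripts to look and compute and a tool call to move; the robot and the scene stay as the last step left them, time stands still between calls to the robot, and variables do not carry over. Pictures are saved under pics/ and viewed, at most 10 in all, crops included, and the job is handed in when it is done.

Besides the shell and the picture viewer there is one more tool, called in YAML: its name, and indented under it one key for each argument. drive_tool: Moves the arm, as the interface text tells. Its arguments: {"type":"object","properties":{"dp":{"type":"array"},"twist":{"type":"array"},"hand":{"type":"number"},"newtons":{"type":"number"}},"required":["dp","twist"]}

```bash
mkdir -p pics; python3 - <<'E'
from workcell import sensors, grab_frame, ctrl
import cv2,numpy as np,pickle
s=sensors.observe();print({k:np.round(v,3).tolist() for k,v in s.items()},ctrl.grip_point_offset)
F={}
for n in("scene","side","wrist"):
    f=grab_frame(n);F[n]=f;cv2.imwrite(f"pics/a_{n}.png",f["pixels"][:,:,::-1])
    print(n,f["fx"],np.round(-f["R"].T@f["t"],3),np.round(f["R"],3).tolist())
pickle.dump(F,open("F.pkl","wb"))
E
```

```text
{'t': 0.0, 'joint_pos': [-53.39, 28.753, -24.454, 88.891, 12.649, 65.219, -12.048], 'dq': [-0.057, -0.106, 0.093, -0.048, -0.098, -0.007, -0.104], 'joint_efforts': [0.001, -56.659, -5.816, -27.91, -0.069, 0.031, 0.0], 'position': [0.238, 0.604, 0.226], 'eef_rot': [[-0.93, 0.367, -0.001], [0.367, 0.93, -0.002], [0.0, -0.002, -1.0]], 'ft_force': [-0.804, -0.368, -0.178], 'wrist_torque': [-0.014, -0.015, 0.03], 'grip_force': 0.0, 'width': 0.092} 0.0188
scene 472.38201799646026 [ 1.387 -0.016  1.   ] [[-0.062, 0.998, 0.002], [0.747, 0.048, -0.663], [-0.662, -0.039, -0.749]]
side 408.5237485994434 [0.525 0.602 0.786] [[-1.0, -0.027, -0.007], [-0.015, 0.73, -0.684], [0.024, -0.683, -0.73]]
wrist 293.60601676754277 [0.164 0.634 0.384] [[0.367, 0.93, -0.002], [0.889, -0.35, 0.295], [0.273, -0.11, -0.956]]
```

View pics/a_scene.png

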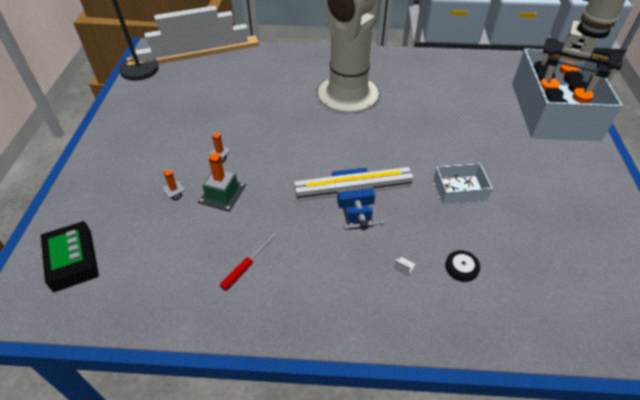

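View pics/a_side.png

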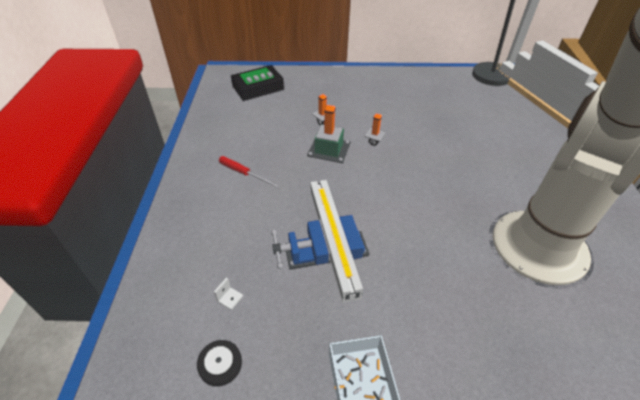

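```bash
cat > h.py <<'E'
import numpy as np,cv2,pickle
def ray(f,uv):
    d=f["R"].T@np.array([(uv[0]-f["cx"])/f["fx"],(uv[1]-f["cy"])/f["fy"],1]);return -f["R"].T@f["t"],d/np.linalg.norm(d)
def tri(fs,uvs):
    A=0;b=0
    for f,uv in zip(fs,uvs):
        c,d=ray(f,uv);P=np.eye(3)-np.outer(d,d);A=A+P;b=b+P@c
    X=np.linalg.solve(A,b);r=[np.linalg.norm((np.eye(3)-np.outer(ray(f,u)[1],ray(f,u)[1]))@(X-ray(f,u)[0])) for f,u in zip(fs,uvs)]
    return np.round(X,4),np.round(r,4)
def plane(f,uv,z):
    c,d=ray(f,uv);return c+d*(z-c[2])/d[2]
def blobs(f,lo,hi,amin=20):
    h=cv2.cvtColor(f["pixels"],cv2.COLOR_RGB2HSV);m=cv2.inRange(h,lo,hi)
    n,l,st,c=cv2.connectedComponentsWithStats(m)
    return [(st[i],c[i],(l==i)) for i in range(1,n) if st[i][4]>=amin]
ORG=((4,170,120),(14,255,255));YEL=((20,140,120),(34,255,255));GRN=((50,60,20),(95,255,160))
E
python3 - <<'E'
from h import *
F=pickle.load(open("F.pkl","rb"))
for n in("scene","side"):
    f=F[n]
    for nm,c in(("org",ORG),("yel",YEL),("grn",GRN)):
        for st,ce,m in blobs(f,*c):
            r=cv2.minAreaRect(np.argwhere(m)[:,::-1].astype(np.float32))
            print(n,nm,st,np.round(ce,1),np.round(cv2.boxPoints(r),1).tolist())
a=F["scene"]["pixels"][120:230,140:270];b=F["side"]["pixels"][80:190,275:405]
im=np.hstack([cv2.resize(x,None,fx=3,fy=3,interpolation=cv2.INTER_CUBIC) for x in(a,b)])
cv2.imwrite("pics/b.png",im[:,:,::-1])
E
```

```text
scene org [561  64  17   7  81] [568.7  67.6] [[561.0, 64.0], [577.0, 64.0], [577.0, 70.0], [561.0, 70.0]]
scene org [541  78  18  10  84] [549.1  83.3] [[541.0, 78.0], [558.0, 78.0], [558.0, 87.0], [541.0, 87.0]]
scene org [574  88  19  14 158] [583.1  94.7] [[574.0, 88.0], [592.0, 88.0], [592.0, 101.0], [574.0, 101.0]]
scene org [213 133   7   6  29] [215.9 135.4] [[212.0, 136.0], [216.0, 132.0], [219.5, 135.5], [215.5, 139.5]]
scene org [209 141  11  20  95] [214.9 153.5] [[208.60000610351562, 159.3000030517578], [214.10000610351562, 140.6999969482422], [223.0, 143.39999389648438], [217.60000610351562, 161.89999389648438]]
scene org [211 163  10  18  99] [215.1 171.2] [[210.1999969482422, 163.1999969482422], [216.39999389648438, 161.89999389648438], [220.0, 180.0], [213.8000030517578, 181.1999969482422]]
scene org [164 170   8   6  37] [167.6 172.5] [[164.0, 170.0], [171.0, 170.0], [171.0, 175.0], [164.0, 175.0]]
scene yel [451  11  16   4  60] [458.8  12.5] [[451.0, 11.0], [466.0, 11.0], [466.0, 14.0], [451.0, 14.0]]
scene yel [520  13  16   4  61] [527.8  14.5] [[520.0, 13.0], [
[... 718 characters left out ...]
320.0, 132.0]]
side org [373 114   8  20  94] [376.5 123.6] [[372.70001220703125, 132.6999969482422], [375.0, 113.80000305175781], [380.29998779296875, 114.4000015258789], [378.0, 133.39999389648438]]
side yel [319 189  33  88 462] [335.5 234. ] [[318.20001220703125, 189.89999389648438], [323.3999938964844, 188.1999969482422], [351.6000061035156, 275.1000061035156], [346.5, 276.79998779296875]]
side grn [239  67  36  18 324] [255.5  75.5] [[238.60000610351562, 73.4000015258789], [271.29998779296875, 65.19999694824219], [274.5, 77.9000015258789], [241.8000030517578, 86.0999984741211]]
side grn [315 131  28  26 387] [328.7 146.2] [[315.0, 131.0], [342.0, 131.0], [342.0, 156.0], [315.0, 156.0]]
```

View pics/b.png

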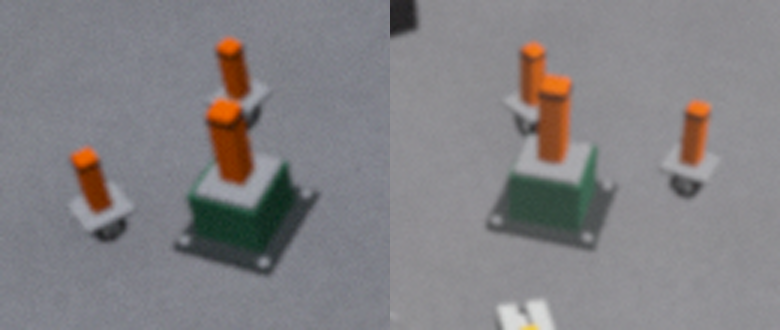

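The picture shows three roller-like things. They are at scene px (216,165), the tall one in the green caddy, and at (172,183) and (218,145), two smaller ones standing free. The one in the caddy fits the description, as it is both the largest and parked upright. Next I compute positions and yaw.

```bash
python3 - <<'E'
from h import *
F=pickle.load(open("F.pkl","rb"));s,d=F["scene"],F["side"]
S=lambda u,v:(u/3+140-.33,v/3+120-.33);D=lambda u,v:((u-390)/3+275-.33,v/3+80-.33)
print("top",tri((s,d),(S(226,107),D(556,84))));print("base",tri((s,d),(S(237,182),D(553,160))))
for p in((184,241),(264,263),(306,194)):print("bolt s",plane(s,S(*p),.006))
for p in((496,220),(587,239),(608,186)):print("bolt d",plane(d,D(*p),.006))
print("small",tri((s,d),(S(86,156),D(533,48))),tri((s,d),(S(86,156),D(699,106))),tri((s,d),(S(230,46),D(533,48))),tri((s,d),(S(230,46),D(699,106))))
# yellow ends
for f in(s,d):
    m=max(blobs(f,*YEL),key=lambda b:b[0][4])[2];p=np.argwhere(m)[:,::-1].astype(float)
    vx,vy,x,y=cv2.fitLine(p.astype(np.float32),2,0,.01,.01).ravel();t=(p-[x,y])@[vx,vy]
    e=[np.array([x,y])+k*np.array([vx,vy]) for k in(t.min()-.5,t.max()+.5)]
    if f is s:e0=e
    else:e1=e
    print([plane(f,q,.080) for q in e])
print(tri((s,d),(e0[0],e1[0])),tri((s,d),(e0[1],e1[1])))
E
```

```text
top (array([ 0.4994, -0.3427,  0.15  ]), array([0.0007, 0.0007]))
base (array([ 0.5005, -0.3482,  0.0586]), array([0.0025, 0.0025]))
bolt s [ 0.53275345 -0.39873915  0.006     ]
bolt s [ 0.55472563 -0.3190474   0.006     ]
bolt s [ 0.46562266 -0.29534707  0.006     ]
bolt d [ 0.55374979 -0.32383257  0.006     ]
bolt d [ 0.46521793 -0.29724458  0.006     ]
bolt d [ 0.44204981 -0.37886729  0.006     ]
small (array([ 0.5208, -0.4723,  0.1039]), array([0.0018, 0.0018])) (array([ 0.341 , -0.5699, -0.0541]), array([0.0238, 0.0238])) (array([ 0.5141, -0.3185,  0.217 ]), array([0.0133, 0.0133])) (array([ 0.3631, -0.3761,  0.1027]), array([0.0025, 0.0025]))
[array([ 0.523141  , -0.10185087,  0.08      ]), array([0.45781427, 0.15172542, 0.08      ])]
[array([ 0.52109327, -0.10294074,  0.08      ]), array([0.46169472, 0.14659904, 0.08      ])]
(array([ 0.5216, -0.1025,  0.0794]), array([0.0009, 0.0009])) (array([0.4625, 0.1505, 0.0852]), array([0.0005, 0.0005]))
```

```bash
cat > to.py <<'E'
# usage: to.py x y z yaw_deg(tool y)  -> dp, twist from measured pose
import sys,numpy as np
from workcell import sensors
from scipy.spatial.transform import Rotation as Ro
def go(x,y,z,a):
    s=sensors.observe();R=np.array(s["eef_rot"]);a=np.radians(a)
    Y=np.array([np.cos(a),np.sin(a),0]);Z=np.array([0,0,-1.]);T=np.c_[np.cross(Y,Z),Y,Z]
    print("dp",np.round(R.T@(np.array([x,y,z])-s["position"]),4).tolist(),"tw",np.round(Ro.from_matrix(R.T@T).as_rotvec(),3).tolist(),"yaw now",np.degrees(np.arctan2(R[1,1],R[0,1])).round(2))
if __name__=="__main__":
    a=list(map(float,sys.argv[1:]))
    for i in range(0,len(a),4):go(*a[i:i+4])
E
python3 to.py .42 .3 .25 45  .50 .0 .25 10 .499 -.346 .24 -15.4
```

```text
dp [-0.2806, -0.2163, -0.0238] tw [-0.002, 0.0, 0.41] yaw now 68.47
dp [-0.4651, -0.466, -0.0234] tw [-0.001, 0.001, 1.021] yaw now 68.47
dp [-0.5911, -0.7882, -0.0129] tw [-0.001, 0.001, 1.464] yaw now 68.47
```

drive_tool:
  dp:
    - [-0.05,-0.035,-0.01]
    - [-0.1,-0.07,-0.02]
    - [-0.145,-0.105,-0.024]
    - [-0.19,-0.145,-0.024]
    - [-0.235,-0.18,-0.024]
  twist:
    - [0,0,0.07]
    - [0,0,0.14]
    - [0,0,0.21]
    - [0,0,0.28]
    - [0,0,0.35]

```text
t: 0.78
position: [0.3917, 0.3488, 0.2507]
eef_rot: [[-0.746, 0.666, 0.0], [0.666, 0.746, -0.0], [-0.0, 0.0, -1.0]]
ft_force: [1.2, -0.3, 1.2]
width: 0.092
grip_force: 0.0
```

```bash
python3 to.py .50 .05 .25 15 .499 -.346 .24 -15.4
```

```text
dp [-0.2797, -0.1509, 0.0008] tw [0.0, 0.0, 0.581] yaw now 48.27
dp [-0.5426, -0.4471, 0.0108] tw [0.0, 0.0, 1.111] yaw now 48.27
```

drive_tool:
  dp:
    - [-0.054,-0.029,0]
    - [-0.108,-0.058,0]
    - [-0.162,-0.087,0]
    - [-0.216,-0.116,0]
    - [-0.268,-0.146,0]
  twist:
    - [0,0,0.11]
    - [0,0,0.22]
    - [0,0,0.33]
    - [0,0,0.44]
    - [0,0,0.55]

```text
t: 1.4
position: [0.495, 0.0619, 0.2508]
eef_rot: [[-0.287, 0.958, 0.0], [0.958, 0.287, 0.0], [0.0, 0.0, -1.0]]
ft_force: [0.9, 0.7, 0.3]
width: 0.0916
grip_force: 0.0
```

```bash
python3 to.py .499 -.346 .24 -15.4
```

```text
dp [-0.3919, -0.1134, 0.0107] tw [0.0, -0.0, 0.56] yaw now 16.7
```

drive_tool:
  dp:
    - [-0.059,-0.017,0]
    - [-0.118,-0.034,0]
    - [-0.177,-0.051,0]
    - [-0.236,-0.068,0.0]
    - [-0.295,-0.085,0.0]
  twist:
    - [0,0,0.11]
    - [0,0,0.22]
    - [0,0,0.33]
    - [0,0,0.44]
    - [0,0,0.56]

```text
t: 2.02
position: [0.4989, -0.2448, 0.2507]
eef_rot: [[0.265, 0.964, 0.0], [0.964, -0.265, 0.0], [0.0, 0.0, -1.0]]
ft_force: [1.2, -0.3, 0.0]
width: 0.0918
grip_force: 0.0
```

```bash
python3 to.py .499 -.346 .24 -15.4; python3 - <<'E'
from h import *
from workcell import grab_frame
f=grab_frame("wrist");pickle.dump(f,open("W1.pkl","wb"));cv2.imwrite("pics/w1.png",f["pixels"][:,:,::-1]);print(-f["R"].T@f["t"])
E
```

```text
dp [-0.0976, 0.027, 0.0107] tw [0.0, -0.0, 0.0] yaw now -15.37
[ 0.51981395 -0.16793443  0.40866547]
```

View pics/w1.png

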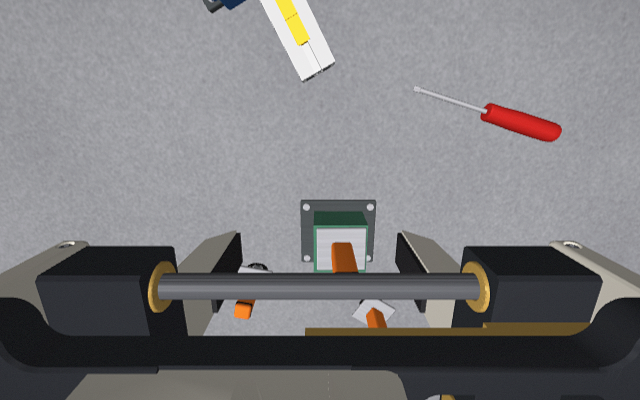

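The wrist view shows the caddy foot square to the image with bolts at (307,207), (369,207), (307,258) and (369,258). The plate spans (315–366, 226–271) and the orange handle (342,257). The rail's −y end is at (317,72).

```bash
python3 - <<'E'
from h import *
f=pickle.load(open("W1.pkl","rb"));f0=pickle.load(open("F.pkl","rb"))["scene"]
g=cv2.cvtColor(f["pixels"],cv2.COLOR_RGB2GRAY)
P=[]
for u,v in((307,207),(369,207),(307,258),(369,258)):
    w=g[v-6:v+7,u-6:u+7].astype(float);w=np.where(w>150,w-150,0);yy,xx=np.mgrid[-6:7,-6:7]
    c=(u+(w*xx).sum()/w.sum(),v+(w*yy).sum()/w.sum()) if w.sum() else(u,v);p=plane(f,c,.007);P.append(p[:2]);print(np.round(c,1),p.round(4))
P=np.array(P);print("centre",P.mean(0));
for a,b in((0,1),(2,3),(0,2),(1,3)):
    d=P[b]-P[a];print(np.degrees(np.arctan2(d[1],d[0])),np.linalg.norm(d))
# plate corners light gray: horizontal edges
h=cv2.cvtColor(f["pixels"],cv2.COLOR_RGB2HSV);m=cv2.inRange(h,(0,0,150),(179,40,255));m[:222]=0;m[272:]=0;m[:,:312]=0;m[:,370:]=0
p=np.argwhere(m)[:,::-1];print("plate",p.min(0),p.max(0))
b=cv2.boxPoints(cv2.minAreaRect(p.astype(np.float32)));print([plane(f,q,.066).round(4).tolist() for q in b])
for st,ce,mm in blobs(f,*ORG):
    print(st,ce)
st,ce,mm=max(blobs(f,*YEL),key=lambda b:b[0][4]);q=np.argwhere(mm)[:,::-1]
e=q[q[:,1]>=q[:,1].max()-1].mean(0);print("yel end",e,plane(f,e,.078))
E
```

```text
[305.8 206.8] [ 0.4659 -0.2965  0.007 ]
[369.8 206.8] [ 0.5551 -0.321   0.007 ]
[306.5 258.8] [ 0.4436 -0.3776  0.007 ]
[367.1 258. ] [ 0.5333 -0.4008  0.007 ]
centre [ 0.49948215 -0.34898638]
-15.398742031291789 0.09249082693266264
-14.482108287729673 0.09266080713125718
-105.37710338668384 0.08414967853702711
-105.26712275365944 0.08266754064602572
plate [312 228] [369 271]
[[0.4735, -0.3068, 0.066], [0.5428, -0.3259, 0.066], [0.5295, -0.3861, 0.066], [0.4568, -0.3661, 0.066]]
[332 243  26  30 620] [342.62580645 257.35      ]
[246 300   9   5  22] [250.5        300.90909091]
[234 304  17  15 206] [242.31553398 310.81067961]
[366 308  21  20 283] [375.09540636 318.90106007]
yel end [299.58333333  43.41666667] [ 0.51792068 -0.10366385  0.078     ]
```

drive_tool:
  dp:
    - [-0.05,0.0135,0.01]
    - [-0.0985,0.027,0.03]
    - [-0.0985,0.027,0.065]
    - [-0.0985,0.027,0.1]
    - [-0.0985,0.027,0.135]
  twist:
    - [0,0,0]
    - [0,0,0]
    - [0,0,0]
    - [0,0,0]
    - [0,0,0]

```text
t: 2.7
position: [0.4992, -0.3448, 0.1143]
eef_rot: [[0.262, 0.965, -0.0], [0.965, -0.262, 0.0], [0.0, -0.0, -1.0]]
ft_force: [1.0, -0.9, 0.5]
width: 0.092
grip_force: 0.0
```

```bash
python3 to.py .4995 -.347 .096 -15.2; python3 - <<'E'
from h import *
from workcell import grab_frame
f=grab_frame("wrist");cv2.imwrite("pics/w2.png",f["pixels"][:,:,::-1])
for st,ce,mm in blobs(f,*ORG):print(st,ce)
E
```

```text
dp [-0.002, 0.0009, 0.0183] tw [-0.0, -0.0, 0.001] yaw now -15.17
[ 299  205   48   44 1744] [321.62844037 227.44552752]
[ 296  253   54   20 1023] [322.71945259 262.77028348]
[302 300  42   2  79] [322.73417722 300.46835443]
[365 316  25  12 183] [376.71038251 322.91803279]
```

View pics/w2.png

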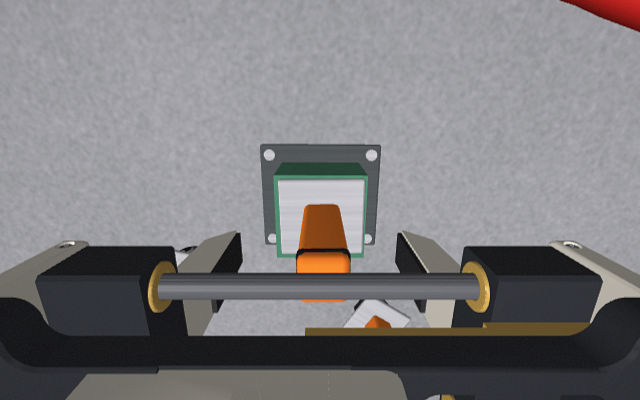

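The handle (322,262) is centred between the fingers, so I descend and close.

drive_tool:
  dp:
    - [-0.001,0.001,0.01]
    - [-0.002,0.001,0.018]
    - [-0.002,0.001,0.018]
  twist:
    - [0,0,0]
    - [0,0,0]
    - [0,0,0]

```text
t: 3.12
position: [0.5, -0.3477, 0.0982]
eef_rot: [[0.262, 0.965, 0.001], [0.965, -0.262, -0.0], [-0.0, 0.001, -1.0]]
ft_force: [-0.2, -0.4, 0.5]
width: 0.0918
grip_force: 0.0
```

drive_tool:
  dp:
    - [0,0,0]
    - [0,0,0]
    - [0,0,0]
    - [0,0,0]
    - [0,0,0]
  twist:
    - [0,0,0]
    - [0,0,0]
    - [0,0,0]
    - [0,0,0]
    - [0,0,0]
  hand: -1
  newtons: 55

```text
t: 3.75
position: [0.4998, -0.3474, 0.0977]
eef_rot: [[0.262, 0.965, 0.0], [0.965, -0.262, 0.0], [0.0, -0.0, -1.0]]
ft_force: [-0.7, 0.1, 0.5]
width: 0.0464
grip_force: 0.0
```

drive_tool:
  dp:
    - [0,0,0]
    - [0,0,0]
    - [0,0,0]
    - [0,0,0]
    - [0,0,0]
  twist:
    - [0,0,0]
    - [0,0,0]
    - [0,0,0]
    - [0,0,0]
    - [0,0,0]

```text
t: 4.38
position: [0.5, -0.3475, 0.0977]
eef_rot: [[0.262, 0.965, 0.0], [0.965, -0.262, -0.0], [-0.0, 0.0, -1.0]]
ft_force: [1.0, -1.3, -1.0]
width: 0.0258
grip_force: 55.0
```

drive_tool:
  dp:
    - [0,0,-0.01]
    - [0,0,-0.03]
    - [0,0,-0.055]
    - [0,0,-0.085]
    - [0,0,-0.11]
  twist:
    - [0,0,0]
    - [0,0,0]
    - [0,0,0]
    - [0,0,0]
    - [0,0,0]

```text
t: 5.0
position: [0.4999, -0.3477, 0.2103]
eef_rot: [[0.262, 0.965, 0.001], [0.965, -0.262, -0.001], [-0.0, 0.001, -1.0]]
ft_force: [-0.2, -0.7, -3.3]
width: 0.0258
grip_force: 55.0
```

```bash
python3 to.py .5158 -.0773 .205 -76.85
```

```text
dp [0.2651, -0.0555, 0.0051] tw [0.001, -0.0, 1.076] yaw now -15.2
```

drive_tool:
  dp:
    - [0.025,-0.005,0]
    - [0.06,-0.012,0]
    - [0.1,-0.021,0]
    - [0.14,-0.03,0]
    - [0.18,-0.038,0]
  twist:
    - [0,0,0.11]
    - [0,0,0.25]
    - [0,0,0.4]
    - [0,0,0.55]
    - [0,0,0.7]

```text
t: 5.62
position: [0.5102, -0.1625, 0.2091]
eef_rot: [[0.825, 0.565, 0.001], [0.565, -0.825, 0.0], [0.001, 0.001, -1.0]]
ft_force: [1.1, 0.2, -3.7]
width: 0.026
grip_force: 55.0
```

```bash
python3 to.py .5158 -.0773 .205 -76.85
```

```text
dp [0.0528, -0.0671, 0.0041] tw [0.0, -0.001, 0.371] yaw now -55.59
```

drive_tool:
  dp:
    - [0.018,-0.022,0.001]
    - [0.036,-0.045,0.003]
    - [0.048,-0.061,0.004]
    - [0.0515,-0.066,0.004]
    - [0.0515,-0.066,0.004]
  twist:
    - [0,0,0.13]
    - [0,0,0.25]
    - [0,0,0.34]
    - [0,0,0.371]
    - [0,0,0.371]

```text
t: 6.25
position: [0.5152, -0.0794, 0.2048]
eef_rot: [[0.972, 0.234, 0.001], [0.234, -0.972, 0.0], [0.001, -0.0, -1.0]]
ft_force: [-0.1, -0.1, -3.1]
width: 0.0258
grip_force: 55.0
```

```bash
python3 to.py .5158 -.0773 .205 -76.85; python3 - <<'E'
from h import *
from workcell import grab_frame
F={n:grab_frame(n) for n in("wrist","scene","side")};pickle.dump(F,open("W3.pkl","wb"))
a=F["wrist"]["pixels"];b=cv2.resize(F["scene"]["pixels"][90:210,270:430],(400,300),interpolation=cv2.INTER_CUBIC);c=cv2.resize(F["side"]["pixels"][110:290,270:400],(290,400))
o=np.zeros((600,800,3),np.uint8);o[:300,:480]=cv2.resize(a,(480,300));o[300:,:400]=b;o[:400,500:790]=c;cv2.imwrite("pics/w3.png",o[:,:,::-1])
E
```

```text
dp [0.0011, -0.0019, -0.0002] tw [-0.0, -0.001, 0.007] yaw now -76.44
```

View pics/w3.png

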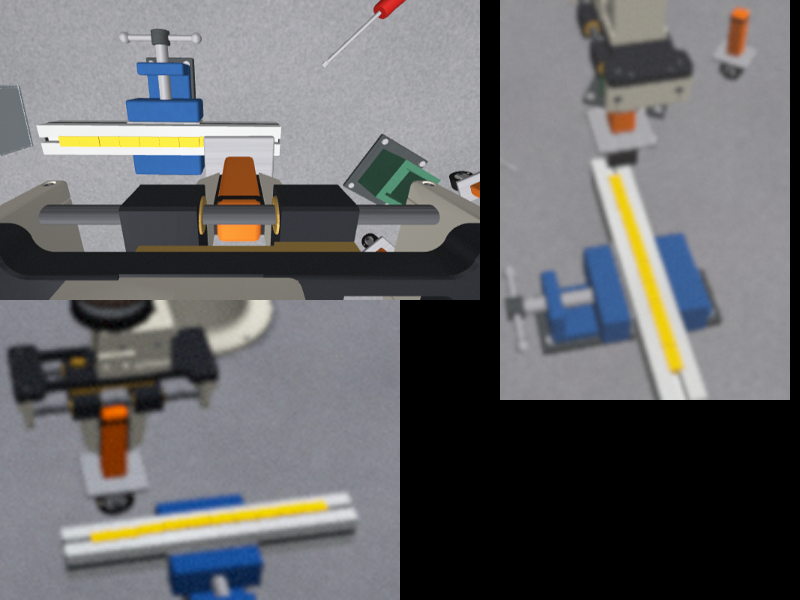

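The roller hangs upright at the −y end, and the wrist view shows the strip parallel to its rolling direction. Next I compute the strip's axis.

```bash
python3 - <<'E'
from h import *
F=pickle.load(open("W3.pkl","rb"))
for n in("wrist","scene","side"):
    f=F[n];st,ce,m=max([b for b in blobs(f,*YEL) if b[0][1]>40],key=lambda b:b[0][2]*b[0][3])
    h=cv2.cvtColor(f["pixels"],cv2.COLOR_RGB2HSV);M=cv2.inRange(h,*YEL);x,y,w,hh,_=st
    q=np.argwhere(M[y-6:y+hh+6,max(x-50,0):x+w+50])[:,::-1].astype(float)+[max(x-50,0),y-6]
    P=np.array([plane(f,u,.080 if n!="wrist" else .0825)[:2] for u in q])
    vx,vy,x0,y0=cv2.fitLine(P.astype(np.float32),2,0,.001,.001).ravel()
    if vy<0:vx,vy=-vx,-vy
    t=(P-[x0,y0])@[vx,vy];e=np.array([[x0,y0]+k*np.array([vx,vy]) for k in(t.min(),t.max())])
    c=e[1]-.13*np.array([vx,vy])
    print(n,len(q),"yaw",np.degrees(np.arctan2(-vx,vy)),"ends",e.round(4).tolist(),"L",np.ptp(t),"mid from +end",c.round(4),"x at y=-.0773",x0+(-.0773-y0)*vx/vy,"x at .15",x0+(.15-y0)*vx/vy)
E
```

```text
wrist 2497 yaw 13.111666 ends [[0.5059, -0.0337], [0.4626, 0.152]] L 0.19059614953782417 mid from +end [0.4921 0.0254] x at y=-.0773 0.51601774 x at .15 0.4630746
scene 321 yaw 14.492354 ends [[0.5236, -0.1032], [0.4582, 0.1499]] L 0.2614904751332217 mid from +end [0.4907 0.0241] x at y=-.0773 0.51693714 x at .15 0.4581857
side 462 yaw 13.382482 ends [[0.5207, -0.1013], [0.462, 0.1455]] L 0.2537240459080644 mid from +end [0.4921 0.019 ] x at y=-.0773 0.5149737 x at .15 0.46089664
```

drive_tool:
  dp:
    - [0.001,0,0.012]
    - [0.001,0,0.026]
    - [0.001,0,0.034]
    - [0.001,0,0.036]
    - [0.001,0,0.038]
  twist:
    - [0,0,0.005]
    - [0,0,0.005]
    - [0,0,0.005]
    - [0,0,0.005]
    - [0,0,0.005]

```text
t: 7.02
position: [0.5161, -0.08, 0.1656]
eef_rot: [[0.974, 0.228, -0.0], [0.228, -0.974, -0.0], [-0.0, 0.0, -1.0]]
ft_force: [0.7, 0.1, -3.2]
width: 0.0261
grip_force: 55.0
```

drive_tool:
  dp:
    - [0,0,0.001]
    - [0,0,0.002]
    - [0,0,0.003]
    - [0,0,0.003]
  twist:
    - [0,0,0]
    - [0,0,0]
    - [0,0,0]
    - [0,0,0]

```text
t: 7.52
position: [0.5159, -0.0799, 0.1627]
eef_rot: [[0.974, 0.228, -0.0], [0.228, -0.974, 0.0], [0.0, -0.0, -1.0]]
ft_force: [-0.5, 0.0, -4.1]
width: 0.0257
grip_force: 55.0
```

drive_tool:
  dp:
    - [0,0,0.001]
    - [0,0,0.002]
    - [0,0,0.002]
  twist:
    - [0,0,0]
    - [0,0,0]
    - [0,0,0]

```text
t: 7.9
position: [0.5161, -0.0801, 0.1609]
eef_rot: [[0.974, 0.228, 0.0], [0.228, -0.974, -0.0], [0.0, 0.0, -1.0]]
ft_force: [0.8, -0.0, -1.2]
width: 0.0257
grip_force: 55.0
```

drive_tool:
  dp:
    - [0,0,0.001]
    - [0,0,0.001]
    - [0,0,0.001]
  twist:
    - [0,0,0]
    - [0,0,0]
    - [0,0,0]

```text
t: 8.28
position: [0.5164, -0.0804, 0.1604]
eef_rot: [[0.974, 0.228, 0.001], [0.228, -0.974, -0.0], [0.001, 0.0, -1.0]]
ft_force: [-1.6, -1.6, 6.5]
width: 0.0259
grip_force: 55.0
```

drive_tool:
  dp:
    - [0,0,0.001]
    - [0,0,0.001]
    - [0,0,0.001]
  twist:
    - [0,0,0]
    - [0,0,0]
    - [0,0,0]

```text
t: 8.65
position: [0.5167, -0.0806, 0.1601]
eef_rot: [[0.974, 0.227, 0.002], [0.227, -0.974, -0.0], [0.002, 0.001, -1.0]]
ft_force: [-3.0, -1.8, 10.9]
width: 0.0258
grip_force: 55.0
```

drive_tool:
  dp:
    - [0,-0.003,0.0004]
    - [0,-0.007,0.0004]
    - [0,-0.011,0.0004]
    - [0,-0.015,0.0004]
    - [0,-0.018,0.0004]
  twist:
    - [0,0,0]
    - [0,0,0]
    - [0,0,0]
    - [0,0,0]
    - [0,0,0]

```text
t: 9.28
position: [0.5128, -0.0632, 0.1602]
eef_rot: [[0.974, 0.227, 0.002], [0.227, -0.974, -0.0], [0.002, 0.001, -1.0]]
ft_force: [-4.5, -1.6, 14.7]
width: 0.0262
grip_force: 55.0
```

drive_tool:
  dp:
    - [0,-0.003,-0.0001]
    - [0,-0.006,-0.0002]
    - [0,-0.009,-0.0002]
    - [0,-0.012,-0.0002]
    - [0,-0.015,-0.0002]
  twist:
    - [0,0,0]
    - [0,0,0]
    - [0,0,0]
    - [0,0,0]
    - [0,0,0]

```text
t: 9.9
position: [0.5094, -0.0488, 0.1604]
eef_rot: [[0.974, 0.227, 0.002], [0.227, -0.974, -0.0], [0.002, 0.001, -1.0]]
ft_force: [-4.7, -1.5, 14.9]
width: 0.0258
grip_force: 55.0
```

drive_tool:
  dp:
    - [0,-0.003,-0.0001]
    - [0,-0.006,-0.0002]
    - [0,-0.009,-0.0002]
    - [0,-0.012,-0.0003]
    - [0,-0.015,-0.0003]
  twist:
    - [0,0,0]
    - [0,0,0]
    - [0,0,0]
    - [0,0,0]
    - [0,0,0]

```text
t: 10.52
position: [0.5067, -0.0371, 0.1609]
eef_rot: [[0.974, 0.226, 0.004], [0.226, -0.974, -0.004], [0.003, 0.005, -1.0]]
ft_force: [-2.2, -9.2, 13.6]
width: 0.0259
grip_force: 55.0
```

drive_tool:
  dp:
    - [0,-0.001,0]
    - [0,-0.002,0]
    - [0,-0.003,0]
  twist:
    - [0,0,0]
    - [0,0,0]
    - [0,0,0]

```text
t: 10.9
position: [0.5059, -0.0334, 0.1609]
eef_rot: [[0.974, 0.226, 0.004], [0.226, -0.974, -0.003], [0.003, 0.004, -1.0]]
ft_force: [-2.0, -5.2, 14.0]
width: 0.0257
grip_force: 55.0
```

drive_tool:
  dp:
    - [0,-0.002,0]
    - [0,-0.004,0]
    - [0,-0.006,0.0]
    - [0,-0.008,-0.0001]
    - [0,-0.01,-0.0001]
  twist:
    - [0,0,0]
    - [0,0,0]
    - [0,0,0]
    - [0,0,0]
    - [0,0,0]

```text
t: 11.52
position: [0.5033, -0.0211, 0.1609]
eef_rot: [[0.974, 0.227, 0.003], [0.227, -0.974, 0.0], [0.003, 0.001, -1.0]]
ft_force: [-2.8, -2.1, 15.1]
width: 0.0261
grip_force: 55.0
```

drive_tool:
  dp:
    - [0,-0.002,0]
    - [0,-0.004,0]
    - [0,-0.006,0.0]
    - [0,-0.008,-0.0001]
    - [0,-0.01,-0.0001]
  twist:
    - [0,0,0]
    - [0,0,0]
    - [0,0,0]
    - [0,0,0]
    - [0,0,0]

```text
t: 12.15
position: [0.5016, -0.0136, 0.1611]
eef_rot: [[0.974, 0.226, 0.004], [0.226, -0.974, -0.003], [0.003, 0.003, -1.0]]
ft_force: [-2.3, -8.0, 14.5]
width: 0.0257
grip_force: 55.0
```

drive_tool:
  dp:
    - [0,-0.001,0]
    - [0,-0.002,0]
    - [0,-0.004,0.0]
    - [0,-0.006,-0.0001]
    - [0,-0.008,-0.0001]
  twist:
    - [0,0,0]
    - [0,0,0]
    - [0,0,0]
    - [0,0,0]
    - [0,0,0]

```text
t: 12.78
position: [0.4999, -0.0064, 0.1612]
eef_rot: [[0.974, 0.225, 0.004], [0.225, -0.974, -0.003], [0.003, 0.004, -1.0]]
ft_force: [-1.7, -6.1, 14.8]
width: 0.0256
grip_force: 55.0
```

drive_tool:
  dp:
    - [0,-0.002,0]
    - [0,-0.004,0]
    - [0,-0.006,0.0]
    - [0,-0.008,-0.0001]
    - [0,-0.01,-0.0001]
  twist:
    - [0,0,0]
    - [0,0,0]
    - [0,0,0]
    - [0,0,0]
    - [0,0,0]

```text
t: 13.4
position: [0.497, 0.0063, 0.1612]
eef_rot: [[0.974, 0.227, 0.003], [0.227, -0.974, 0.0], [0.003, 0.0, -1.0]]
ft_force: [-3.9, -2.3, 15.1]
width: 0.0257
grip_force: 55.0
```

drive_tool:
  dp:
    - [0,-0.002,-0.0001]
    - [0,-0.004,-0.0001]
    - [0,-0.006,-0.0002]
    - [0,-0.008,-0.0002]
    - [0,-0.01,-0.0002]
  twist:
    - [0,0,0]
    - [0,0,0]
    - [0,0,0]
    - [0,0,0]
    - [0,0,0]

```text
t: 14.02
position: [0.4954, 0.013, 0.1615]
eef_rot: [[0.974, 0.226, 0.004], [0.226, -0.974, -0.003], [0.003, 0.004, -1.0]]
ft_force: [-1.4, -8.5, 14.3]
width: 0.0258
grip_force: 55.0
```

drive_tool:
  dp:
    - [0,-0.001,0]
    - [0,-0.003,0]
    - [0,-0.005,0.0]
    - [0,-0.007,-0.0001]
    - [0,-0.009,-0.0001]
  twist:
    - [0,0,0]
    - [0,0,0]
    - [0,0,0]
    - [0,0,0]
    - [0,0,0]

```text
t: 14.65
position: [0.4927, 0.0246, 0.1614]
eef_rot: [[0.974, 0.227, 0.003], [0.227, -0.974, 0.0], [0.003, 0.0, -1.0]]
ft_force: [-2.3, -0.9, 15.4]
width: 0.0256
grip_force: 55.0
```

drive_tool:
  dp:
    - [0,-0.002,-0.0001]
    - [0,-0.004,-0.0001]
    - [0,-0.006,-0.0002]
    - [0,-0.008,-0.0002]
    - [0,-0.01,-0.0002]
  twist:
    - [0,0,0]
    - [0,0,0]
    - [0,0,0]
    - [0,0,0]
    - [0,0,0]

```text
t: 15.28
position: [0.4903, 0.0348, 0.1616]
eef_rot: [[0.974, 0.227, 0.003], [0.227, -0.974, 0.001], [0.003, -0.0, -1.0]]
ft_force: [-3.0, -2.1, 14.0]
width: 0.0256
grip_force: 55.0
```

drive_tool:
  dp:
    - [0,-0.002,0]
    - [0,-0.004,0]
    - [0,-0.006,0.0]
    - [0,-0.008,-0.0001]
    - [0,-0.01,-0.0001]
  twist:
    - [0,0,0]
    - [0,0,0]
    - [0,0,0]
    - [0,0,0]
    - [0,0,0]

```text
t: 15.9
position: [0.4887, 0.0417, 0.1617]
eef_rot: [[0.974, 0.226, 0.004], [0.226, -0.974, -0.003], [0.003, 0.003, -1.0]]
ft_force: [-0.8, -6.9, 13.3]
width: 0.0256
grip_force: 55.0
```

```bash
python3 - <<'E'
from workcell import sensors
s=sensors.observe();x,y,z=s["position"]
import numpy as np
v=np.array([-.230,.973]);d=np.array([x-.492,y-.0245]);print("v",d@v,"lat",d@[.973,.230],s["ft_force"])
E
```

```text
v 0.01748220583222431 lat 0.0007873719008848425 [-0.78838728 -6.93647819 13.27081488]
```

drive_tool:
  dp:
    - [0,-0.002,0.0001]
    - [0,-0.004,0.0001]
    - [0,-0.006,0.0001]
    - [0,-0.008,0.0]
    - [0,-0.01,0.0]
  twist:
    - [0,0,0]
    - [0,0,0]
    - [0,0,0]
    - [0,0,0]
    - [0,0,0]

```text
t: 16.52
position: [0.4858, 0.0545, 0.1617]
eef_rot: [[0.974, 0.228, 0.002], [0.228, -0.974, 0.001], [0.003, -0.0, -1.0]]
ft_force: [-3.0, -1.4, 14.3]
width: 0.0257
grip_force: 55.0
```

drive_tool:
  dp:
    - [0,-0.002,0]
    - [0,-0.004,0]
    - [0,-0.006,0.0]
    - [0,-0.008,-0.0001]
    - [0,-0.01,-0.0001]
  twist:
    - [0,0,0]
    - [0,0,0]
    - [0,0,0]
    - [0,0,0]
    - [0,0,0]

```text
t: 17.15
position: [0.4838, 0.063, 0.1617]
eef_rot: [[0.974, 0.227, 0.003], [0.227, -0.974, -0.001], [0.003, 0.001, -1.0]]
ft_force: [-2.1, -6.5, 13.3]
width: 0.0258
grip_force: 55.0
```

drive_tool:
  dp:
    - [0,-0.002,0.0001]
    - [0,-0.004,0.0001]
    - [0,-0.006,0.0001]
    - [0,-0.008,0.0]
    - [0,-0.01,0.0]
  twist:
    - [0,0,0]
    - [0,0,0]
    - [0,0,0]
    - [0,0,0]
    - [0,0,0]

```text
t: 17.77
position: [0.4817, 0.0724, 0.1618]
eef_rot: [[0.974, 0.226, 0.003], [0.226, -0.974, -0.001], [0.003, 0.001, -1.0]]
ft_force: [-2.9, -3.6, 14.4]
width: 0.0256
grip_force: 55.0
```

drive_tool:
  dp:
    - [0,-0.002,0]
    - [0,-0.004,0]
    - [0,-0.006,0.0]
    - [0,-0.008,0]
    - [0,-0.01,0]
  twist:
    - [0,0,0]
    - [0,0,0]
    - [0,0,0]
    - [0,0,0]
    - [0,0,0]

```text
t: 18.4
position: [0.479, 0.0839, 0.1618]
eef_rot: [[0.974, 0.228, 0.003], [0.228, -0.974, 0.001], [0.003, -0.0, -1.0]]
ft_force: [-3.1, -2.2, 13.9]
width: 0.0258
grip_force: 55.0
```

drive_tool:
  dp:
    - [0,-0.002,0]
    - [0,-0.004,0]
    - [0,-0.006,0]
    - [0,-0.008,0.0]
    - [0,-0.01,0.0]
  twist:
    - [0,0,0]
    - [0,0,0]
    - [0,0,0]
    - [0,0,0]
    - [0,0,0]

```text
t: 19.02
position: [0.4777, 0.0898, 0.1618]
eef_rot: [[0.974, 0.226, 0.004], [0.226, -0.974, -0.003], [0.003, 0.004, -1.0]]
ft_force: [-0.7, -9.4, 12.6]
width: 0.0258
grip_force: 55.0
```

drive_tool:
  dp:
    - [0,-0.002,0]
    - [0,-0.004,0]
    - [0,-0.006,0.0]
    - [0,-0.008,0]
    - [0,-0.01,0]
  twist:
    - [0,0,0]
    - [0,0,0]
    - [0,0,0]
    - [0,0,0]
    - [0,0,0]

```text
t: 19.65
position: [0.4745, 0.1034, 0.1618]
eef_rot: [[0.974, 0.228, 0.003], [0.228, -0.974, 0.001], [0.003, -0.001, -1.0]]
ft_force: [-2.8, -1.1, 14.0]
width: 0.0257
grip_force: 55.0
```

drive_tool:
  dp:
    - [0,-0.002,0]
    - [0,-0.004,0]
    - [0,-0.006,0]
    - [0,-0.008,0.0]
    - [0,-0.01,0.0]
  twist:
    - [0,0,0]
    - [0,0,0]
    - [0,0,0]
    - [0,0,0]
    - [0,0,0]

```text
t: 20.27
position: [0.4722, 0.113, 0.1618]
eef_rot: [[0.974, 0.228, 0.003], [0.228, -0.974, 0.001], [0.003, -0.0, -1.0]]
ft_force: [-1.8, -3.9, 14.6]
width: 0.0257
grip_force: 55.0
```

drive_tool:
  dp:
    - [0,-0.002,0]
    - [0,-0.004,0]
    - [0,-0.006,0.0]
    - [0,-0.008,0]
    - [0,-0.01,0]
  twist:
    - [0,0,0]
    - [0,0,0]
    - [0,0,0]
    - [0,0,0]
    - [0,0,0]

```text
t: 20.9
position: [0.4707, 0.1199, 0.1618]
eef_rot: [[0.974, 0.226, 0.004], [0.226, -0.974, -0.002], [0.003, 0.003, -1.0]]
ft_force: [-2.1, -5.8, 14.9]
width: 0.0255
grip_force: 55.0
```

drive_tool:
  dp:
    - [0,-0.002,0]
    - [0,-0.004,0]
    - [0,-0.006,0]
    - [0,-0.008,0.0]
    - [0,-0.01,0.0]
  twist:
    - [0,0,0]
    - [0,0,0]
    - [0,0,0]
    - [0,0,0]
    - [0,0,0]

```text
t: 21.52
position: [0.4677, 0.1329, 0.1618]
eef_rot: [[0.974, 0.228, 0.003], [0.228, -0.974, 0.002], [0.003, -0.001, -1.0]]
ft_force: [-3.1, -0.9, 15.0]
width: 0.0261
grip_force: 55.0
```

drive_tool:
  dp:
    - [0,-0.002,0]
    - [0,-0.004,0]
    - [0,-0.006,0.0]
    - [0,-0.008,0]
    - [0,-0.009,0]
  twist:
    - [0,0,0]
    - [0,0,0]
    - [0,0,0]
    - [0,0,0]
    - [0,0,0]

```text
t: 22.15
position: [0.4656, 0.1418, 0.1618]
eef_rot: [[0.974, 0.228, 0.003], [0.228, -0.974, 0.002], [0.003, -0.001, -1.0]]
ft_force: [-1.5, -1.1, 13.9]
width: 0.026
grip_force: 55.0
```

drive_tool:
  dp:
    - [0,0.003,0.0001]
    - [0,0.009,0.0001]
    - [0,0.015,0.0002]
    - [0,0.021,0.0002]
    - [0,0.027,0.0002]
  twist:
    - [0,0,0]
    - [0,0,0]
    - [0,0,0]
    - [0,0,0]
    - [0,0,0]

```text
t: 22.78
position: [0.4718, 0.1157, 0.1618]
eef_rot: [[0.974, 0.228, 0.003], [0.228, -0.974, 0.002], [0.003, -0.002, -1.0]]
ft_force: [-3.8, -0.2, 15.9]
width: 0.0258
grip_force: 55.0
```

drive_tool:
  dp:
    - [0,0.006,0.0]
    - [0,0.012,0.0001]
    - [0,0.018,0.0001]
    - [0,0.024,0.0002]
    - [0,0.03,0.0002]
  twist:
    - [0,0,0]
    - [0,0,0]
    - [0,0,0]
    - [0,0,0]
    - [0,0,0]

```text
t: 23.4
position: [0.4787, 0.0864, 0.1618]
eef_rot: [[0.974, 0.228, 0.003], [0.228, -0.974, 0.002], [0.003, -0.001, -1.0]]
ft_force: [-3.3, -0.3, 16.9]
width: 0.0256
grip_force: 55.0
```

drive_tool:
  dp:
    - [0,0.006,0.0]
    - [0,0.012,0.0]
    - [0,0.018,0.0]
    - [0,0.024,0.0]
    - [0,0.03,0.0]
  twist:
    - [0,0,0]
    - [0,0,0]
    - [0,0,0]
    - [0,0,0]
    - [0,0,0]

```text
t: 24.02
position: [0.4856, 0.0569, 0.1617]
eef_rot: [[0.974, 0.228, 0.003], [0.228, -0.974, 0.002], [0.003, -0.001, -1.0]]
ft_force: [-2.7, -0.0, 14.7]
width: 0.0258
grip_force: 55.0
```

drive_tool:
  dp:
    - [0,0.006,0.0001]
    - [0,0.012,0.0001]
    - [0,0.018,0.0002]
    - [0,0.024,0.0002]
    - [0,0.03,0.0002]
  twist:
    - [0,0,0]
    - [0,0,0]
    - [0,0,0]
    - [0,0,0]
    - [0,0,0]

```text
t: 24.65
position: [0.4926, 0.0275, 0.1614]
eef_rot: [[0.974, 0.228, 0.003], [0.228, -0.974, 0.001], [0.004, -0.001, -1.0]]
ft_force: [-3.9, -0.6, 14.3]
width: 0.0258
grip_force: 55.0
```

drive_tool:
  dp:
    - [0,0.006,0.0001]
    - [0,0.012,0.0001]
    - [0,0.018,0.0002]
    - [0,0.024,0.0003]
    - [0,0.03,0.0003]
  twist:
    - [0,0,0]
    - [0,0,0]
    - [0,0,0]
    - [0,0,0]
    - [0,0,0]

```text
t: 25.28
position: [0.4995, -0.0019, 0.1611]
eef_rot: [[0.974, 0.228, 0.004], [0.228, -0.974, 0.001], [0.004, -0.0, -1.0]]
ft_force: [-2.9, 0.2, 13.2]
width: 0.0259
grip_force: 55.0
```

drive_tool:
  dp:
    - [0,0.006,0.0003]
    - [0,0.012,0.0004]
    - [0,0.018,0.0004]
    - [0,0.024,0.0005]
    - [0,0.03,0.0005]
  twist:
    - [0,0,0]
    - [0,0,0]
    - [0,0,0]
    - [0,0,0]
    - [0,0,0]

```text
t: 25.9
position: [0.5064, -0.0313, 0.1607]
eef_rot: [[0.974, 0.228, 0.004], [0.228, -0.974, 0.001], [0.004, 0.0, -1.0]]
ft_force: [-2.4, -0.1, 14.2]
width: 0.0256
grip_force: 55.0
```

drive_tool:
  dp:
    - [0,0.006,0.0001]
    - [0,0.012,0.0001]
    - [0,0.018,0.0002]
    - [0,0.024,0.0003]
    - [0,0.03,0.0003]
  twist:
    - [0,0,0]
    - [0,0,0]
    - [0,0,0]
    - [0,0,0]
    - [0,0,0]

```text
t: 26.52
position: [0.5133, -0.0606, 0.1603]
eef_rot: [[0.974, 0.228, 0.004], [0.228, -0.974, 0.0], [0.004, 0.0, -1.0]]
ft_force: [-1.9, -0.5, 12.5]
width: 0.0258
grip_force: 55.0
```

drive_tool:
  dp:
    - [0,0.005,0.0]
    - [0,0.01,0.0]
    - [0,0.015,0.0001]
    - [0,0.02,0.0001]
    - [0,0.024,0.0001]
  twist:
    - [0,0,0]
    - [0,0,0]
    - [0,0,0]
    - [0,0,0]
    - [0,0,0]

```text
t: 27.15
position: [0.5188, -0.0841, 0.1599]
eef_rot: [[0.974, 0.228, 0.004], [0.228, -0.974, 0.0], [0.004, 0.001, -1.0]]
ft_force: [-0.9, -0.1, 9.7]
width: 0.026
grip_force: 55.0
```

drive_tool:
  dp:
    - [0,0,-0.006]
    - [0,0,-0.018]
    - [0,0,-0.035]
    - [0,0,-0.048]
    - [0,0,-0.05]
  twist:
    - [0,0,0]
    - [0,0,0]
    - [0,0,0]
    - [0,0,0]
    - [0,0,0]

```text
t: 27.78
position: [0.5179, -0.0838, 0.2097]
eef_rot: [[0.974, 0.228, 0.003], [0.228, -0.974, 0.0], [0.003, 0.001, -1.0]]
ft_force: [0.0, -0.1, -3.1]
width: 0.0256
grip_force: 55.0
```

```bash
python3 to.py .4999 -.3475 .21 -15.2; python3 - <<'E'
from h import *
from workcell import grab_frame
W=pickle.load(open("W3.pkl","rb"));f=grab_frame("wrist");g=grab_frame("side")
o=np.zeros((600,800,3),np.uint8);o[:200,:800]=cv2.resize(f["pixels"][120:220,30:430],(800,200),interpolation=cv2.INTER_CUBIC);o[200:400]=cv2.resize(W["wrist"]["pixels"][120:220,30:430],(800,200),interpolation=cv2.INTER_CUBIC)
o[400:,:320]=cv2.resize(f["pixels"],(320,200));o[400:,330:650]=cv2.resize(g["pixels"][120:320,200:520],(320,200));cv2.imwrite("pics/w4.png",o[:,:,::-1])
E
```

```text
dp [-0.0776, 0.2526, -0.0004] tw [0.002, -0.002, -1.075] yaw now -76.82
```

View pics/w4.png

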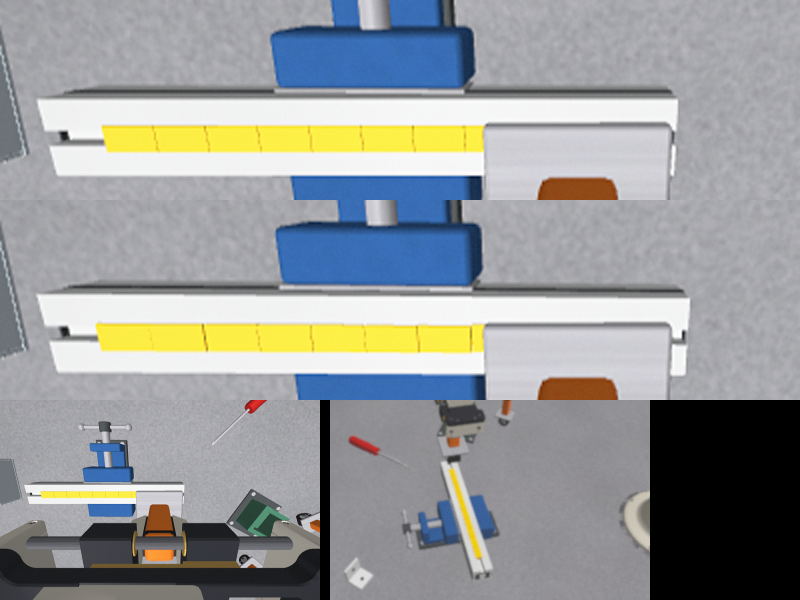

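The cover is now level end to end: even joints and no steps in row 1, against the uneven "before" in row 2. The roller's plate (484–670) has not shifted in the grip. Next I return it to the caddy.

drive_tool:
  dp:
    - [-0.009,0.03,0]
    - [-0.02,0.065,0]
    - [-0.031,0.1,0]
    - [-0.042,0.137,0]
    - [-0.053,0.174,0]
  twist:
    - [0,0,-0.12]
    - [0,0,-0.26]
    - [0,0,-0.41]
    - [0,0,-0.56]
    - [0,0,-0.71]

```text
t: 28.5
position: [0.5044, -0.2661, 0.2073]
eef_rot: [[0.586, 0.811, -0.001], [0.811, -0.586, 0.001], [-0.0, -0.001, -1.0]]
ft_force: [1.3, -0.1, -2.9]
width: 0.0257
grip_force: 55.0
```

```bash
python3 to.py .4999 -.3475 .20 -15.2
```

```text
dp [-0.0686, 0.0441, 0.0072] tw [-0.001, -0.0, -0.36] yaw now -35.85
```

drive_tool:
  dp:
    - [-0.028,0.018,0.003]
    - [-0.05,0.032,0.005]
    - [-0.064,0.041,0.007]
    - [-0.068,0.044,0.007]
    - [-0.068,0.044,0.007]
  twist:
    - [-0.001,0,-0.13]
    - [-0.001,0,-0.25]
    - [-0.001,0,-0.33]
    - [-0.001,0,-0.36]
    - [-0.001,0,-0.36]

```text
t: 29.12
position: [0.5002, -0.3458, 0.2006]
eef_rot: [[0.269, 0.963, 0.0], [0.963, -0.269, 0.0], [0.0, -0.0, -1.0]]
ft_force: [0.0, 1.2, -2.4]
width: 0.0259
grip_force: 55.0
```

drive_tool:
  dp:
    - [0,0,0.0]
    - [0,0,0.0]
  twist:
    - [0,0,0]
    - [0,0,0]

```text
t: 29.38
position: [0.5008, -0.3451, 0.2012]
eef_rot: [[0.267, 0.964, 0.001], [0.964, -0.267, -0.0], [0.0, 0.001, -1.0]]
ft_force: [0.3, 0.1, -2.2]
width: 0.0259
grip_force: 55.0
```

```bash
python3 to.py .4999 -.3475 .15 -15.2
```

```text
dp [-0.0025, -0.0003, 0.0512] tw [0.001, -0.0, -0.005] yaw now -15.47
```

drive_tool:
  dp:
    - [-0.0015,0,0.012]
    - [-0.0025,0,0.028]
    - [-0.0025,0,0.042]
    - [-0.0025,0,0.048]
    - [-0.0025,0,0.048]
  twist:
    - [0,0,-0.005]
    - [0,0,-0.005]
    - [0,0,-0.005]
    - [0,0,-0.005]
    - [0,0,-0.005]

```text
t: 30.0
position: [0.4993, -0.3484, 0.1522]
eef_rot: [[0.263, 0.965, -0.0], [0.965, -0.263, 0.0], [0.0, -0.001, -1.0]]
ft_force: [-0.0, 0.1, -3.1]
width: 0.0252
grip_force: 55.0
```

```bash
python3 to.py .4999 -.3475 .0977 -15.2;python3 - <<'E'
from h import *
from workcell import grab_frame
f=grab_frame("wrist");g=grab_frame("side");s=grab_frame("scene")
o=np.zeros((600,800,3),np.uint8);o[:250,:400]=cv2.resize(f["pixels"],(400,250));o[300:,:400]=cv2.resize(s["pixels"][120:225,150:290],(400,300),interpolation=cv2.INTER_CUBIC);o[300:,400:]=cv2.resize(g["pixels"][80:185,260:400],(400,300),interpolation=cv2.INTER_CUBIC);cv2.imwrite("pics/w5.png",o[:,:,::-1])
E
```

```text
dp [0.001, 0.0004, 0.0545] tw [-0.001, -0.0, -0.001] yaw now -15.24
```

View pics/w5.png

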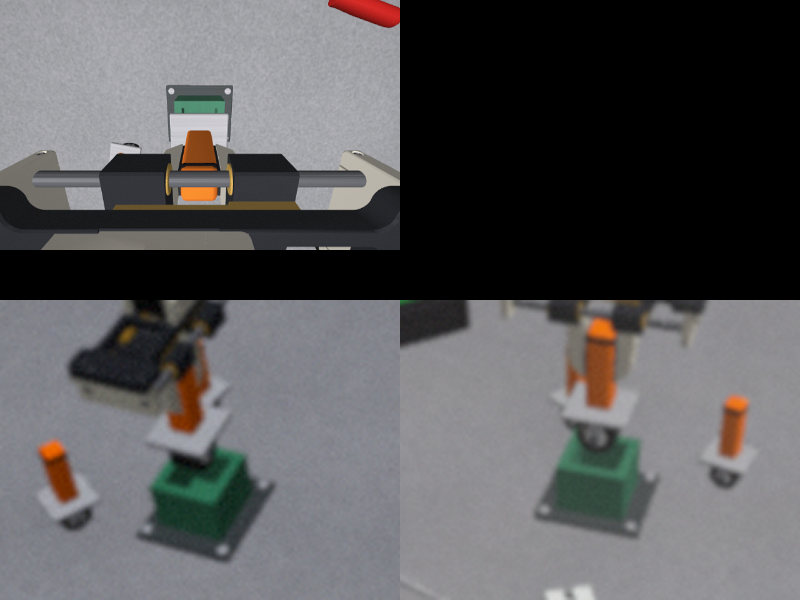

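The roller hangs straight over the open well, with the wheel centred on it in both views. I lower it with a watch on the force.

drive_tool:
  dp:
    - [0.0005,0,0.005]
    - [0.001,0,0.011]
    - [0.001,0,0.018]
    - [0.001,0,0.025]
    - [0.001,0,0.03]
  twist:
    - [0,0,0]
    - [0,0,0]
    - [0,0,0]
    - [0,0,0]
    - [0,0,0]

```text
t: 30.78
position: [0.4997, -0.3475, 0.1223]
eef_rot: [[0.263, 0.965, 0.0], [0.965, -0.263, -0.0], [-0.0, 0.0, -1.0]]
ft_force: [-0.7, 0.7, -3.8]
width: 0.0255
grip_force: 55.0
```

drive_tool:
  dp:
    - [0,0,0.007]
    - [0,0,0.014]
    - [0,0,0.019]
    - [0,0,0.022]
    - [0,0,0.0235]
  twist:
    - [0,0,0]
    - [0,0,0]
    - [0,0,0]
    - [0,0,0]
    - [0,0,0]

```text
t: 31.4
position: [0.5, -0.3477, 0.0995]
eef_rot: [[0.263, 0.965, 0.001], [0.965, -0.263, -0.0], [-0.0, 0.001, -1.0]]
ft_force: [-0.1, 0.2, -3.0]
width: 0.0257
grip_force: 55.0
```

drive_tool:
  dp:
    - [0,0,0.0005]
    - [0,0,0.001]
    - [0,0,0.001]
  twist:
    - [0,0,0]
    - [0,0,0]
    - [0,0,0]

```text
t: 31.78
position: [0.5001, -0.3477, 0.0987]
eef_rot: [[0.263, 0.965, 0.001], [0.965, -0.263, -0.0], [-0.0, 0.001, -1.0]]
ft_force: [0.4, 0.3, -3.5]
width: 0.0263
grip_force: 55.0
```

drive_tool:
  dp:
    - [0,0,0.0005]
    - [0,0,0.001]
    - [0,0,0.001]
  twist:
    - [0,0,0]
    - [0,0,0]
    - [0,0,0]

```text
t: 32.15
position: [0.5001, -0.3477, 0.0978]
eef_rot: [[0.263, 0.965, 0.001], [0.965, -0.263, -0.0], [-0.0, 0.001, -1.0]]
ft_force: [0.5, 0.2, -2.2]
width: 0.0259
grip_force: 55.0
```

drive_tool:
  dp:
    - [0,0,0.0005]
    - [0,0,0.0005]
  twist:
    - [0,0,0]
    - [0,0,0]

```text
t: 32.4
position: [0.5001, -0.3477, 0.0977]
eef_rot: [[0.263, 0.965, 0.001], [0.965, -0.263, -0.0], [-0.0, 0.001, -1.0]]
ft_force: [-1.9, 1.4, 4.7]
width: 0.0261
grip_force: 55.0
```

Plate is seated on the rim at exactly the original height. Release (back off the press slightly first).

drive_tool:
  dp:
    - [0,0,-0.0005]
    - [0,0,-0.0005]
    - [0,0,-0.0005]
    - [0,0,-0.0005]
    - [0,0,-0.0005]
  twist:
    - [0,0,0]
    - [0,0,0]
    - [0,0,0]
    - [0,0,0]
    - [0,0,0]
  hand: 1

```text
t: 33.02
position: [0.5, -0.3477, 0.0975]
eef_rot: [[0.263, 0.965, 0.001], [0.965, -0.263, -0.0], [-0.0, 0.001, -1.0]]
ft_force: [-0.3, -0.1, -0.0]
width: 0.0713
grip_force: 0.0
```

drive_tool:
  dp:
    - [0,0,0]
    - [0,0,0]
    - [0,0,0]
    - [0,0,0]
    - [0,0,0]
  twist:
    - [0,0,0]
    - [0,0,0]
    - [0,0,0]
    - [0,0,0]
    - [0,0,0]

```text
t: 33.65
position: [0.5, -0.3477, 0.0976]
eef_rot: [[0.263, 0.965, 0.001], [0.965, -0.263, -0.0], [-0.0, 0.001, -1.0]]
ft_force: [-0.5, 0.2, 0.4]
width: 0.0917
grip_force: 0.0
```

drive_tool:
  dp:
    - [0,0,-0.015]
    - [0,0,-0.045]
    - [0,0,-0.085]
    - [0,0,-0.125]
    - [0,0,-0.15]
  twist:
    - [0,0,0]
    - [0,0,0]
    - [0,0,0]
    - [0,0,0]
    - [0,0,0]

```text
t: 34.28
position: [0.5006, -0.3483, 0.2513]
eef_rot: [[0.263, 0.965, 0.004], [0.965, -0.263, -0.002], [-0.001, 0.005, -1.0]]
ft_force: [-0.1, -0.2, 0.4]
width: 0.0918
grip_force: 0.0
```

drive_tool:
  dp:
    - [0.05,0,-0.01]
    - [0.1,0,-0.02]
    - [0.12,0,-0.02]
    - [0.12,0,-0.02]
  twist:
    - [0,0,0]
    - [0,0,0]
    - [0,0,0]
    - [0,0,0]

```text
t: 34.78
position: [0.5324, -0.2298, 0.2688]
eef_rot: [[0.259, 0.966, 0.002], [0.966, -0.259, -0.0], [0.001, 0.002, -1.0]]
ft_force: [-0.7, 0.7, 0.8]
width: 0.0921
grip_force: 0.0
```

```bash
python3 - <<'E'
from h import *
from workcell import grab_frame
f=grab_frame("wrist");g=grab_frame("side");s=grab_frame("scene")
o=np.zeros((600,800,3),np.uint8);o[:300,:480]=cv2.resize(f["pixels"],(480,300));o[300:,:400]=cv2.resize(s["pixels"][110:230,150:310],(400,300),interpolation=cv2.INTER_CUBIC);o[300:,400:]=cv2.resize(g["pixels"][80:290,240:400],(400,300),interpolation=cv2.INTER_CUBIC);cv2.imwrite("pics/w6.png",o[:,:,::-1])
E
```

```text
(no output)
```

View pics/w6.png

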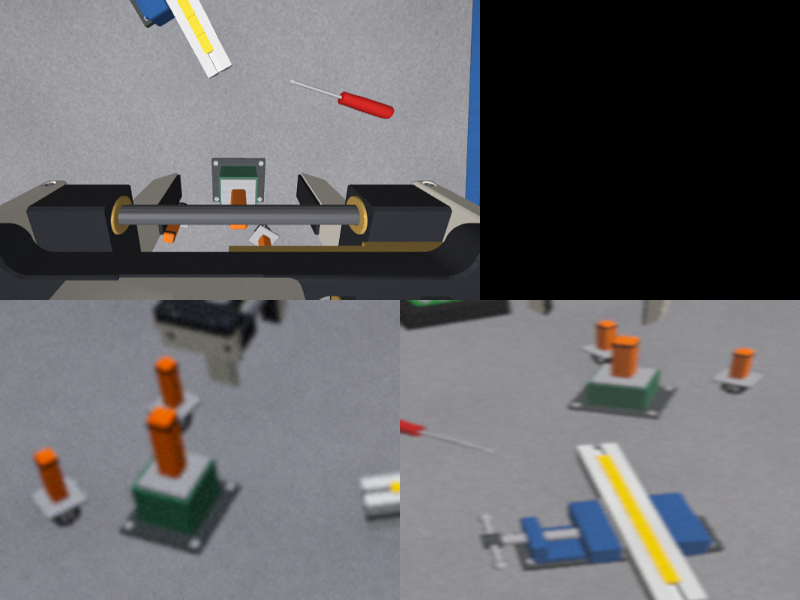

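The roller is upright in the caddy with its plate flat on the rim, and the cover is flat. Handing in.

```bash
python3 -c "
from workcell import ctrl
print(ctrl.sign_off())"
```

```text
the job is handed in; nothing more can be done
None
```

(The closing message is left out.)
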